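# Put the last coverslip weight on its slide

## Robot

A 6-joint arm with a two-finger parallel gripper is mounted at the origin on the work surface. World frame = base frame: x ahead of the robot, y to its left, z up, the work surface at z = 0. Lengths are in mm, angles in rad, forces in N, time in s.
With the tool pointing down it reaches from about 325 to 775 mm from the base axis. Payload 9.3 kg.
Tool frame: the origin (TCP) lies at the very end of the fingers, on their centre line; the grasp point (between the pads) lies 19 mm behind it (bot.grip_point_offset is the z of the grasp point in the tool frame, in mm); z points along the fingers, y is the line along which they close (so a half turn about z gives the same grasp; the last joint's range is limited). The gripper opens to 85 mm and grips with 20 to 120 N. Pads are 22 mm wide; open, the fingers measure 114 mm over their backs; the gripper's body (76 mm by 85 mm) begins 54 mm behind the grasp point. The pads swing forward as they close: fully open they stand 13 mm farther back than shut.
Start: joints at [-1.26, 0.259, 0.021, 1.334, 0, 1.418], TCP at [246.035, -491.898, 231.279] pointing down, gripper open.
Joint ranges: [-3.04, 3.04], [-0.91, 1.82], [-1.04, 1.36], [-1.92, 1.95], [-1.52, 1.45], [-3.14, 3.14]. Speed limits (rad/s): [2.22, 2.22, 2.79, 3.14, 3.14, 3.14].

## Interface

Orientations are given as a unit quaternion [w, x, y, z].
In Python, from cell import readout, viewer, bot gives the robot as it stands. The module is installed in compiled form; this text tells all that it offers.
- The arm moves only by the shell command python3 -m handwheel 'ROWS' [OPENING]. ROWS is text: rows parted by semicolons, each of 6 numbers parted by spaces: the shift along the tool's x, y, z in m, then the turn, a rotation vector about the tool's x, y, z in units of 6 degrees (1.0 is 6 degrees). A call has 1 to 10 rows; each row shifts and turns the commanded pose from where the row before left it, along the tool's axes as they then stand; what a row does not reach is not made up. A row lasts 1/12 s, in which the tool goes at most 41.7 mm and 7.16 degrees, less where a joint would pass 70% of its speed; a pose out of reach is approached as far as the arm can. A call with a gripper value outside its range is refused whole. OPENING is the finger opening in m, from 0 to 0.0854, set as the call begins (- or left out, the last holds). The fingers move at their own pace and stop on an object; the grip force is fixed at half the most. Time passes only in rows, so rows that do not move let the fingers close. It gives the time, the measured TCP pose, the force, the opening and the grip force at its end, in the units of the state.
- readout.get_state(): the state, without advancing time (a new reading comes with each control period).
- viewer.read_camera(name): name is "scene" or "side" or "wrist"; returns the picture (480x640x3 uint8, blue, green, red); there is no depth.
- viewer.get_calibration(name): a dict with "fovy" (degrees; the focal length in pixels is half the picture's height over the tangent of half this angle, whatever the lens; pixels are square), "cx", "cy" (the principal point, pixels), "R" (3x3) and "t" (3): a world point X has camera coordinates R X + t. Camera axes: x right, y down, z forward; pixel columns grow to the right and rows downward; lengths in mm; the calibration is good to about 2 mm. A picture is of the moment at which its call begins: read the wrist's pose just before it. get_calibration takes no time and is no camera call; for the wrist camera it gives the pose at the moment of the call.
- bot.job_done(): hands the job in; it is judged then, once.
The state is a dict: "t": time; "q": joint angles; "joint_velocities": joint speeds; "tau": joint torques, N m; "tcp_pos": TCP position; "tcp_rot": TCP orientation; "force": force on the tool from outside, world axes, zero at the start; "ft_torque": the same for the moment, N m; "width": opening from 0.0 (shut) to 1.0 (fully open); "gripper_force": force on a finger pad.
Only numpy, scipy, OpenCV 4.12 (cv2) and the standard library are available. Lean on these libraries where they do the work, as an engineer would, in place of code of your own. Each camera call takes 0.05 s, during which the arm holds its last target. There are 200 camera calls.

## Task

Two of the three slides on the slide warmer already carry a coverslip weight. Take the remaining weight (steel, wide foot and slim stem) out of the leaning green bin and stand it upright on the bare slide, its foot centred over the round tissue spot; set it down gently, do not drop it or press it hard onto the glass. Leave the other things in the bin, the two weighted slides, the dropper bottle and the tape roll as they are.

Things in the scene. Friction and masses are not known exactly. Their poses are not given: they have to be found in the camera images.
- bin: fixed green open bin, on a stand, tipped so its floor rises 25 deg along its +x (away from the robot); origin on the bench under its middle, z vertical, y along its rows (inner width 264 mm). Front row in mixed order, 63 mm apart: weight, two vials, handle, each standing square to the floor against the front wall, so leaning 25 deg towards the bin's -x
- bin_corner (a point): middle of the bin's inner front corner line (along y), where floor meets front wall. From it the floor runs 95 mm up the slope; walls 4 mm thick, square to the floor: front and sides 26 mm high, rear 16 mm; a 15 mm high divider 46 to 49 mm up the slope
- bin_bail (a point): middle of the bin's steel carrying bar, 10 mm thick, along the bin's y over its full width on end posts: 78 mm up the slope and 150 mm out square from the floor. A vertical gripper over the front row would hit it; one tilted with the parts clears it
- weight: the coverslip weight to move: turned steel, foot 24 mm across and 18 mm high, cone to a stem 16 mm across from 25 mm up to its top at 64 mm; about 140 g; stands in the bin's front row; origin at the centre of its underside, +z along its axis towards its top (leans 25 deg with the bin at the start)
- slide_bare_tissue (a point): middle of the round purple tissue spot, on the top surface of the slide without a weight: the place for the weight's foot
- slide_bare: glass slide 76 x 26 mm, 2 mm thick with coverslip, fixed on the warmer, top 22 mm above the bench; white frosted end at its +x, purple tissue spot 18 mm across 10 mm from its centre towards -x; origin under its centre, x along its length; the one without a weight; the three slides lie side by side about 70 mm apart, in any order
- slide_a: glass slide 76 x 26 mm, 2 mm thick with coverslip, fixed on the warmer, top 22 mm above the bench; white frosted end at its +x, purple tissue spot 18 mm across 10 mm from its centre towards -x; origin under its centre, x along its length; carries set_weight_a
- slide_b: glass slide 76 x 26 mm, 2 mm thick with coverslip, fixed on the warmer, top 22 mm above the bench; white frosted end at its +x, purple tissue spot 18 mm across 10 mm from its centre towards -x; origin under its centre, x along its length; carries set_weight_b
- warmer: fixed steel slide warmer plate 130 x 240 mm (x, y), top 20 mm above the bench; origin under its centre
- set_weight_a: loose weight of the same shape and size as the one to move, standing on slide_a; origin at the centre of its underside
- set_weight_b: the same, standing on slide_b
- vial1: round glass sample vial 24 mm across, 58 mm tall, white screw cap (top 14 mm); stands in the bin's front row; origin at the centre of its underside, +z along its axis towards its top (leans 25 deg with the bin at the start)
- vial2: round glass sample vial 24 mm across, 58 mm tall, white screw cap (top 14 mm); stands in the bin's front row; origin at the centre of its underside, +z along its axis towards its top (leans 25 deg with the bin at the start)
- handle: plain straight steel tool handle with fine dark rings, 24 mm across over its whole length, 70 mm tall; stands in the bin's front row; origin at the centre of its underside, +z along its axis towards its top (leans 25 deg with the bin at the start)
- vial3: round glass sample vial 24 mm across, 58 mm tall, white screw cap (top 14 mm); lies in the bin's rear lane along the bin's y; origin at its middle
- vial4: round glass sample vial 24 mm across, 58 mm tall, white screw cap (top 14 mm); lies in the bin's rear lane along the bin's y; origin at its middle
- dropper: amber glass dropper bottle, 32 mm across, 106 mm tall with its rubber bulb, standing on the bench just beyond the warmer; origin under its centre
- tape: roll of paper tape lying flat, 90 mm outside, 20 mm high; origin under its centre
Things that resemble listed ones, but are neither listed nor needed, are in the scene too. Of the things that look like the dropper, the smaller one is meant.

How it is judged:
By the outcome, as a careful person would: the job done as asked, in the order asked, and still so for the second after the job is handed in, with the robot touching nothing.
It also fails if it takes over 45 s, if anything falls off the work surface, if the arm or the gripper's body presses on something with over 40 N, if the wrist force passes 120 N, or if a joint passes its speed limit or range.

## Working session

There is one attempt and no reset: what is moved stays moved. The work goes in short steps, Python scripts to look and compute and a shell command to move; the robot and the scene stay as the last step left them, time stands still between calls to the robot, and variables do not carry over. Pictures are saved under pics/ and viewed, at most 10 in all, crops included, and the job is handed in when it is done.

```bash
mkdir -p pics
python3 - <<'E'
from cell import readout, viewer, bot
import cv2
for n in("scene","side"):
    cv2.imwrite(f"pics/{n}0.png",viewer.read_camera(n)); c=viewer.get_calibration(n); print(n,c)
print(readout.get_state(),bot.grip_point_offset); c=viewer.get_calibration("wrist");print(c)
E
```

```text
scene {'fovy': 56.313670995044404, 'cx': 325.26954511522746, 'cy': 236.7597316209, 'R': array([[ 0.44455119,  0.89574745, -0.00327838],
       [ 0.75528946, -0.3768058 , -0.53624175],
       [-0.48157249,  0.23591078, -0.84405808]]), 't': array([-267.58241363, -423.12044968, 1252.24357517])}
side {'fovy': 46.09304351227671, 'cx': 322.17292995917893, 'cy': 229.61511633966657, 'R': array([[-0.95697358, -0.29008847,  0.00708848],
       [-0.16738687,  0.53190918, -0.83009293],
       [ 0.23702996, -0.79556352, -0.55758003]]), 't': array([ 609.54133504,  259.71737041, 1014.30338756])}
{'t': 0.1, 'q': array([-1.25960453e+00,  2.59165252e-01,  2.08293761e-02,  1.33368509e+00,
       -5.31925113e-06,  1.41820904e+00]), 'joint_velocities': array([-0.00200425, -0.00159552,  0.00023433,  0.00104106, -0.00086559,
        0.00070996]), 'tau': array([ 6.42559273e-03, -5.56696093e+01,  3.45068049e+01,  1.16947229e-02,
       -1.61896514e-04,  1.06942103e-06]), 'tcp_pos': array([ 245.95640828, -491.66481134,  230.70740653]), 'tcp_rot': array([-6.10185278e-04,  9.73233701e-01,  2.29816859e-01, -5.11587702e-05]), 'force': array([ 6.10697690e-02, -6.76151977e-01,  3.53436667e-04]), 'ft_torque': array([-0.01854862, -0.00364374, -0.03179822]), 'gripper_force': 0.0, 'width': 1.0022238224407194} -18.700000000000003
{'fovy': 71.77499136735702, 'cx': 318.92646266624695, 'cy': 238.64225489001706, 'R': array([[ 0.44687024, -0.89459698, -0.00179816],
       [-0.86324547, -0.43173523,  0.26155679],
       [-0.23476424, -0.11532969, -0.96518641]]), 't': array([-549.11131227,  -33.4769417 ,  378.84113886])}
```

View pics/scene0.png

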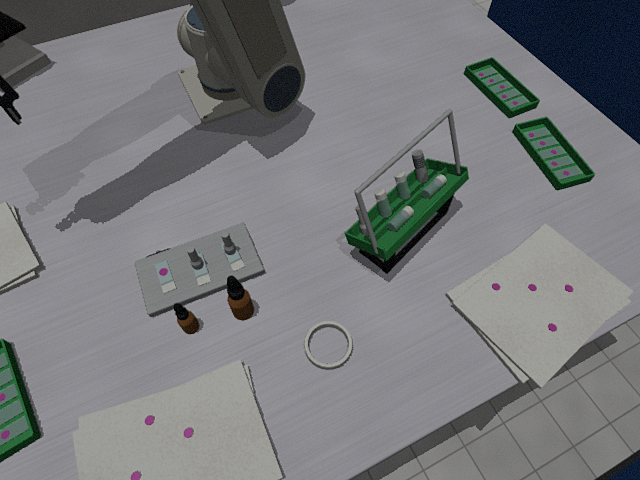

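View pics/side0.png

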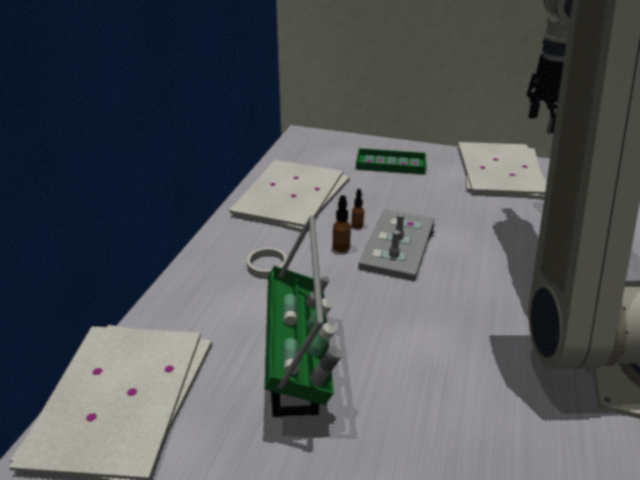

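The scene view shows the bin (345–470, 110–270) with the ringed handle at (419,160), vials at (402,182) and (382,200), and a partly hidden item at about (363,220) near the near post. The warmer is at (135–263, 225–312), with the bare slide's spot at (163,271). In the side view the bin is at (265–340, 220–410). I'll zoom in for precise pixels.

Run:
```python
import cv2,numpy as np
a=cv2.imread("pics/scene0.png");b=cv2.imread("pics/side0.png")
f=lambda i,x,y,w,h,k:cv2.resize(i[y:y+h,x:x+w],None,fx=k,fy=k,interpolation=cv2.INTER_CUBIC)
cv2.imwrite("pics/c1.png",f(a,340,105,135,120*170//120,3.5))
cv2.imwrite("pics/c2.png",f(b,255,205,100,215,2.75))
p=f(a,340,105,135,170,3.5);q=f(b,255,205,100,215,2.75)
o=np.zeros((595,800,3),np.uint8);o[:p.shape[0],:p.shape[1]]=p;o[:q.shape[0],500:500+q.shape[1]]=q
cv2.imwrite("pics/c3.png",o)
# spot centroids
for n,i in(("scene",a),("side",b)):
    h=cv2.cvtColor(i,cv2.COLOR_BGR2HSV);m=cv2.inRange(h,(140,90,70),(165,255,255))
    k,l,s,c=cv2.connectedComponentsWithStats(m)
    print(n,[(s[j,4],c[j].round(1).tolist()) for j in range(1,k) if s[j,4]>3])
```

```text
scene [(np.int32(12), [480.8, 73.9]), (np.int32(11), [491.0, 80.0]), (np.int32(12), [501.5, 86.0]), (np.int32(12), [503.8, 95.9]), (np.int32(14), [514.8, 102.3]), (np.int32(15), [531.1, 134.4]), (np.int32(16), [542.1, 142.7]), (np.int32(17), [553.4, 151.5]), (np.int32(17), [554.1, 163.4]), (np.int32(18), [566.0, 172.5]), (np.int32(48), [163.0, 271.3]), (np.int32(40), [495.5, 286.5]), (np.int32(39), [532.0, 287.2]), (np.int32(42), [568.4, 288.1]), (np.int32(45), [552.1, 327.1]), (np.int32(30), [1.8, 396.6]), (np.int32(65), [149.0, 419.9]), (np.int32(69), [187.9, 432.5]), (np.int32(53), [4.7, 434.4]), (np.int32(65), [135.4, 475.8])]
side [(np.int32(4), [368.5, 160.5]), (np.int32(4), [295.5, 177.5]), (np.int32(5), [272.2, 183.6]), (np.int32(5), [316.8, 188.4]), (np.int32(5), [293.2, 195.4]), (np.int32(13), [409.9, 223.4]), (np.int32(37), [168.6, 368.4]), (np.int32(34), [96.7, 371.0]), (np.int32(41), [131.4, 391.6]), (np.int32(50), [90.8, 416.9])]
```

View pics/c3.png

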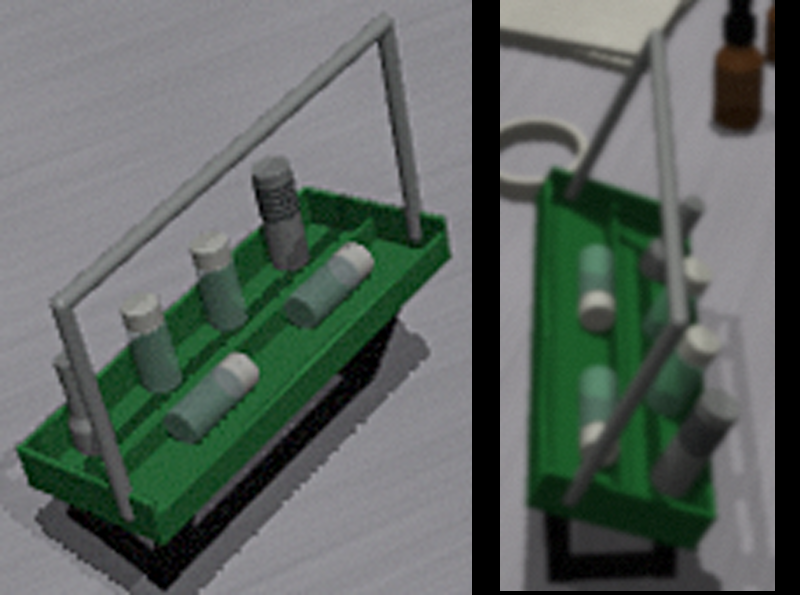

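The crop shows the slim-stemmed weight half behind the left post (base at about crop (85,440)). It is in the end slot, opposite the ringed handle. I'll fit the bin pose from both cameras.

```bash
cat > h.py <<'E'
from cell import readout, viewer, bot
import numpy as np
from scipy.optimize import least_squares
from scipy.spatial.transform import Rotation as Ro
def proj(c,X):
    P=np.asarray(X)@c["R"].T+c["t"];f=240/np.tan(np.radians(c["fovy"]/2))
    return P[...,:2]/P[...,2:]*f+[c["cx"],c["cy"]]
def ray(c,p,z):
    f=240/np.tan(np.radians(c["fovy"]/2));d=c["R"].T@np.array([(p[0]-c["cx"])/f,(p[1]-c["cy"])/f,1]);o=-c["R"].T@c["t"]
    return o+d*(z-o[2])/d[2]
def B(p,L): # p=x,y,z(corner),yaw ; L=(u,v,w)
    return Ro.from_euler("ZY",[p[3],-np.radians(25)]).apply(np.asarray(L,float))+p[:3]
E
python3 - <<'E'
from h import *
S=viewer.get_calibration("scene");D=viewer.get_calibration("side")
print("tissue",ray(S,(163,271.3),22),ray(D,(409.9,223.4),22))
s=lambda x,y:(340+x/3.5,105+y/3.5); d=lambda x,y:(255+(x-500)/2.75,205+y/2.75)
O=[(78,-999,150),(78,999,150),(-4,-136,26),(-4,136,26),(99,-136,26),(99,136,26)]
sc=[(*O[0],*s(63,300)),(*O[1],*s(388,20)),(*O[2],*s(20,450)),(*O[3],*s(308,188)),(*O[4],*s(160,512)),(*O[5],*s(447,220)),
 (12,-31.5,58,*s(140,302)),(12,31.5,58,*s(211,240)),(12,94.5,70,*s(272,164))]
sd=[(*O[0],*d(655,35)),(*O[1],*d(682,325)),(*O[5],*d(530,487)),(*O[4],*d(552,170)),(*O[3],*d(713,515)),
 (12,94.5,70,*d(722,404)),(12,31.5,58,*d(703,343)),(12,-31.5,58,*d(695,270)),(12,-94.5,64,*d(692,207))]
def res(p,flat=True):
    o=[]
    for c,A in((S,sc),(D,sd)):
        A=np.array(A);L=A[:,:3].copy();m=abs(L[:,1])>900;L[m,1]=np.sign(L[m,1])*p[4]
        o.append(proj(c,B(p,L))-A[:,3:])
    return np.vstack(o).ravel()
g=ray(S,(390,240),60)
r=least_squares(res,[*g,0.0,132],loss="soft_l1")
p=r.x;print("bin",p);print(res(p).reshape(-1,2).round(1).tolist())
W=B(p,(12,-94.5,0));print("weight base",W,"axis",B(p,(0,0,1))-p[:3],"yaxis",B(p,(0,1,0))-p[:3])
np.save("bin.npy",p)
E
```

```text
tissue [ 508.1822196  -322.22139944   22.        ] [ 510.564687   -321.83544192   22.        ]
bin [5.93283980e+02 1.64222854e+02 6.33392241e+01 3.55995047e-01
 1.34922126e+02]
[[0.2, 2.0], [-0.2, 0.6], [-0.6, -0.5], [-0.8, -1.0], [-1.5, -1.7], [0.5, -1.4], [1.0, 0.3], [0.2, 0.3], [0.3, 0.4], [-0.3, 0.7], [-1.3, 0.4], [5.5, -4.7], [-0.6, -1.4], [1.3, 1.9], [-0.9, 0.7], [-0.3, -0.5], [0.1, 0.6], [0.3, -1.6]]
weight base [636.41321089  79.43842032  68.41064327] axis [-0.39612016 -0.14729227  0.90630779] yaxis [-0.3485232   0.93730016  0.        ]
```

Fit residuals are about 1 px and the corner height is plausible. The tissue spot agrees between both cameras to within about 2 mm. Next is a helper that works out the moves.

```bash
cat >> h.py <<'E'
def go(P,X=None):  # shift in tool frame (m) and turn (6 deg units) to target TCP P, axes matrix X
    s=readout.get_state();w,x,y,z=s["tcp_rot"];R=Ro.from_quat([x,y,z,w])
    print("shift",(R.inv().apply(np.asarray(P)-s["tcp_pos"])/1000).round(4),end=" ")
    if X is not None:
        print("turn",(np.degrees((R.inv()*Ro.from_matrix(X)).as_rotvec())/6).round(2),end=" ")
    print("t",s["t"],"F",s["force"].round(1))
def binR(p):
    z=-(B(p,(0,0,1))-p[:3]);y=-(B(p,(0,1,0))-p[:3]);return np.column_stack([np.cross(y,z),y,z])
E
python3 - <<'E'
from h import *
p=np.load("bin.npy");go(B(p,(12,-94.5,200)),binR(p))
E
```

```text
shift [ 0.5207 -0.3452 -0.0185] turn [-0.24  4.16  1.01] t 0.1 F [ 0.1 -0.7  0. ]
```

```bash
python3 -m handwheel '0.026 -0.017 -0.001 0 0 0;0.026 -0.017 -0.001 0 0 0;0.026 -0.017 -0.001 0 0 0;0.026 -0.017 -0.001 0 0 0;0.026 -0.017 -0.001 0 0 0;0.026 -0.017 -0.001 0 0 0;0.026 -0.017 -0.001 0 0 0;0.026 -0.017 -0.001 0 0 0;0.026 -0.017 -0.001 0 0 0;0.026 -0.017 -0.001 0 0 0' 0.04
python3 -m handwheel '0.026 -0.017 -0.001 0 0 0;0.026 -0.017 -0.001 0 0 0;0.026 -0.017 -0.001 0 0 0;0.026 -0.017 -0.001 0 0 0;0.026 -0.017 -0.001 0 0 0;0.026 -0.017 -0.001 0 0 0;0.026 -0.017 -0.001 0 0 0;0.026 -0.017 -0.001 0 0 0;0.026 -0.017 -0.001 0 0 0;0.026 -0.017 -0.001 0 0 0'
python3 -m handwheel '0 0 0 0 0 0.5;0 0 0 0 0 0.5;0 0 0 0 0.7 0;0 0 0 0 0.7 0;0 0 0 0 0.7 0;0 0 0 0 0.7 0;0 0 0 0 0.7 0;0 0 0 0 0.7 0;0 0 0 0 0 0'
python3 - <<'E'
from h import *
import cv2
p=np.load("bin.npy");go(B(p,(12,-94.5,200)),binR(p))
c=viewer.get_calibration("wrist");i=viewer.read_camera("wrist");cv2.imwrite("pics/w1.png",i)
print({w:proj(c,B(p,(12,-94.5,w))).round(1).tolist() for w in(0,64)}, proj(c,B(p,[(12,-31.5,58),(0,-132,0)])).round(1).tolist())
E
```

```text
t: 0.93
tcp_pos: [402.9, -222.0, 241.2]
tcp_rot: [-0.0, 0.973, 0.23, -0.0]
force: [0.8, -0.2, 0.3]
width: 0.468
gripper_force: 0.0
t: 1.77
tcp_pos: [559.4, 46.4, 251.0]
tcp_rot: [-0.0, 0.973, 0.23, -0.0]
force: [-0.3, -1.0, 1.4]
width: 0.468
gripper_force: 0.0
t: 2.52
tcp_pos: [556.6, 44.9, 250.3]
tcp_rot: [-0.039, 0.96, 0.174, 0.215]
force: [-0.0, 0.1, -0.6]
width: 0.472
gripper_force: 0.0
shift [ 0.0018 -0.0046  0.0016] turn [-0.02 -0.05  0.02] t 2.5167 F [-0.   0.1 -0.6]
{0: [315.2, 213.2], 64: [314.3, 226.8]} [[243.1, 225.1], [350.6, 224.4]]
```

View pics/w1.png

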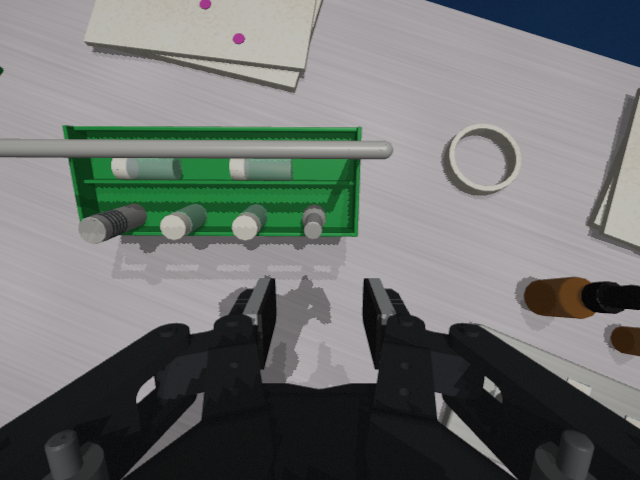

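The wrist view shows the weight's stem top at (313,228), against a prediction of (314,227). So the pose is good to about 1 mm, and the slim stem confirms it is the weight. I'll descend along the lean.

```bash
python3 -m handwheel '0.002 -0.005 0 0 0 0;0 0 0.02 0 0 0;0 0 0.02 0 0 0;0 0 0.02 0 0 0;0 0 0.02 0 0 0;0 0 0.02 0 0 0;0 0 0.01 0 0 0;0 0 0 0 0 0;0 0 0 0 0 0'
python3 - <<'E'
from h import *
import cv2
p=np.load("bin.npy");go(B(p,(12,-94.5,31)),binR(p))
c=viewer.get_calibration("wrist");i=viewer.read_camera("wrist");cv2.imwrite("pics/w2.png",i)
print({w:proj(c,B(p,(12,-94.5,w))).round(1).tolist() for w in(0,64)})
E
```

```text
t: 3.32
tcp_pos: [603.2, 66.9, 152.4]
tcp_rot: [-0.039, 0.96, 0.175, 0.214]
force: [0.7, 0.7, 0.7]
width: 0.47
gripper_force: 0.0
shift [-0.0034 -0.      0.0601] turn [-0.02 -0.02  0.03] t 3.3167 F [0.7 0.7 0.7]
{0: [319.4, 247.3], 64: [319.3, 280.6]}
```

View pics/w2.png

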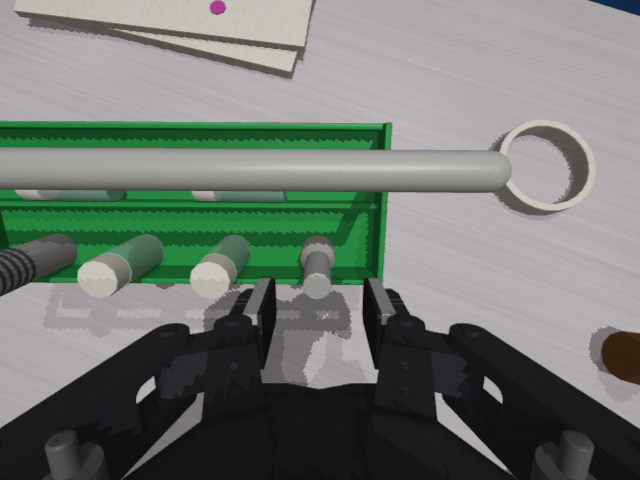

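The stem top is at (316.5,287) against a prediction of (319,281), so the weight sits slightly further to tool −x and −y. I'll correct that, descend and close.

```bash
python3 -m handwheel '-0.0055 -0.0015 0 0 0 0;0 0 0.01 0 0 0;0 0 0.01 0 0 0;0 0 0.01 0 0 0;0 0 0.01 0 0 0;0 0 0.01 0 0 0;0 0 0.01 0 0 0;0 0 0 0 0 0;0 0 0 0 0 0'
python3 -m handwheel '0 0 0 0 0 0;0 0 0 0 0 0;0 0 0 0 0 0;0 0 0 0 0 0;0 0 0 0 0 0;0 0 0 0 0 0;0 0 0 0 0 0;0 0 0 0 0 0' 0.005
python3 - <<'E'
from h import *
import cv2
p=np.load("bin.npy");go(B(p,(12,-94.5,31)),binR(p))
i=viewer.read_camera("wrist");cv2.imwrite("pics/w3.png",i)
E
```

```text
t: 4.12
tcp_pos: [621.3, 75.4, 94.9]
tcp_rot: [-0.039, 0.96, 0.174, 0.214]
force: [0.0, 0.4, 0.1]
width: 0.466
gripper_force: 0.0
t: 4.78
tcp_pos: [621.7, 75.2, 96.6]
tcp_rot: [-0.039, 0.96, 0.174, 0.215]
force: [-3.6, 0.8, 6.7]
width: 0.161
gripper_force: 58.5
shift [0.0019 0.0011 0.001 ] turn [-0.01 -0.04  0.03] t 4.7833 F [-3.6  0.8  6.7]
```

View pics/w3.png

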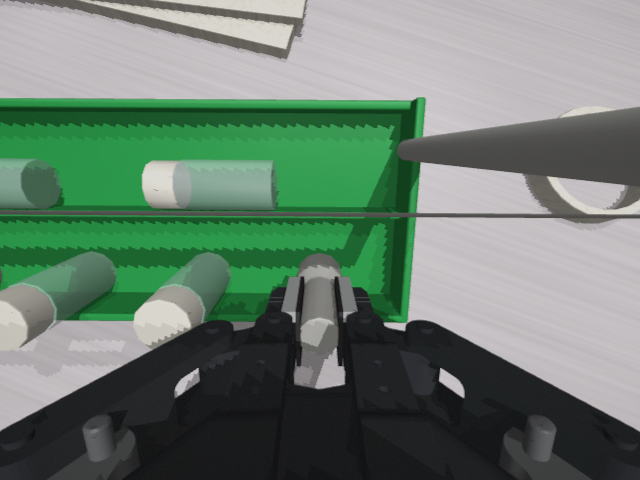

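The stem is gripped at 58 N and the foot is visible at (319,265). I'll compute the stem's offset in the tool frame and lift.

```bash
python3 - <<'E'
from h import *
s=readout.get_state();w,x,y,z=s["tcp_rot"];R=Ro.from_quat([x,y,z,w]);c=viewer.get_calibration("wrist")
for X in(-4,-2,0,2,4): print(X,[proj(c,R.apply([X,0,zz])+s["tcp_pos"]).round(1).tolist() for zz in(-33.5,12.5,30.5)])
E
python3 -m handwheel '0 0 -0.005 0 0 0;0 0 -0.005 0 0 0;0 0 -0.01 0 0 0;0 0 -0.02 0 0 0;0 0 -0.02 0 0 0;0 0 -0.02 0 0 0;0 0 -0.02 0 0 0;0 0 -0.02 0 0 0;0 0 -0.02 0 0 0;0 0 -0.02 0 0 0'
```

```text
-4 [[319.6, 344.6], [319.5, 292.8], [319.4, 279.3]]
-2 [[319.6, 339.8], [319.5, 289.2], [319.4, 275.9]]
0 [[319.6, 335.0], [319.5, 285.5], [319.4, 272.6]]
2 [[319.6, 330.2], [319.5, 281.8], [319.4, 269.2]]
4 [[319.6, 325.3], [319.5, 278.1], [319.4, 265.8]]
t: 5.67
tcp_pos: [556.4, 51.1, 241.6]
tcp_rot: [-0.039, 0.96, 0.174, 0.214]
force: [0.8, 0.3, -0.7]
width: 0.164
gripper_force: 58.5
```

The stem is centred in the pads to within about 1 mm. Next I'll stand it upright and go to a viewing pose short of the bare slide.

```bash
python3 -m handwheel '0 0 -0.003 0 -0.7 0;0 0 -0.003 0 -0.7 0;0 0 -0.003 0 -0.7 0;0 0 -0.003 0 -0.7 0;0 0 -0.003 0 -0.7 0;0 0 -0.003 0 -0.67 0;0 0 0 0 0 0;0 0 0 0 0 0'
python3 - <<'E'
from h import *
p=np.load("bin.npy");a=p[3];X=np.column_stack([[np.cos(a),np.sin(a),0],[np.sin(a),-np.cos(a),0],[0,0,-1]])
go([509-80*np.cos(a),-322-80*np.sin(a),170],X)
E
```

```text
t: 6.33
tcp_pos: [553.9, 49.9, 257.3]
tcp_rot: [-0.001, 0.984, 0.179, 0.002]
force: [0.2, -0.1, -1.3]
width: 0.164
gripper_force: 58.6
shift [-0.2532  0.3321  0.0863] turn [-0.01 -0.03  0.04] t 6.3333 F [ 0.2 -0.1 -1.3]
```

```bash
python3 -m handwheel '-0.017 0.022 0 0 0 0;-0.017 0.022 0 0 0 0;-0.017 0.022 0 0 0 0;-0.017 0.022 0 0 0 0;-0.017 0.022 0 0 0 0;-0.017 0.022 0 0 0 0;-0.017 0.022 0 0 0 0;-0.017 0.022 0 0 0 0;-0.017 0.022 0 0 0 0;-0.017 0.022 0 0 0 0'
python3 -m handwheel '-0.017 0.022 0.017 0 0 0;-0.017 0.022 0.017 0 0 0;-0.017 0.022 0.017 0 0 0;-0.017 0.022 0.017 0 0 0;-0.016 0.022 0.017 0 -0.03 0.04;0 0 0 0 0 0;0 0 0 0 0 0;0 0 0 0 0 0'
python3 - <<'E'
from h import *
import cv2
p=np.load("bin.npy");a=p[3];X=np.column_stack([[np.cos(a),np.sin(a),0],[np.sin(a),-np.cos(a),0],[0,0,-1]])
go([509,-322,53],X)
c=viewer.get_calibration("wrist");i=viewer.read_camera("wrist");cv2.imwrite("pics/w4.png",i)
m=cv2.inRange(cv2.cvtColor(i,cv2.COLOR_BGR2HSV),(140,90,70),(165,255,255))
k,l,s,q=cv2.connectedComponentsWithStats(m)
for j in range(1,k):
    if s[j,4]>20: print(s[j].tolist(),q[j].round(1),ray(c,q[j],22).round(1))
st=readout.get_state();w,x,y,z=st["tcp_rot"];R=Ro.from_quat([x,y,z,w])
print("stem top/foot pred",[proj(c,R.apply(v)+st["tcp_pos"]).round(1).tolist() for v in([0,0,-33.5],[0,0,30.5],[12,0,12.5],[12,0,30.5])])
E
```

```text
t: 7.17
tcp_pos: [470.1, -216.9, 257.8]
tcp_rot: [0.0, 0.984, 0.178, 0.003]
force: [0.2, 0.3, -2.2]
width: 0.159
gripper_force: 58.7
t: 7.83
tcp_pos: [431.4, -348.0, 172.8]
tcp_rot: [0.0, 0.984, 0.176, 0.001]
force: [0.5, 0.7, -0.9]
width: 0.16
gripper_force: 58.8
shift [0.0817 0.0025 0.1199] turn [ 0.01 -0.01 -0.02] t 7.8333 F [ 0.5  0.7 -0.9]
[311, 121, 21, 22, 347] [321.  131.2] [ 507.7 -321.3   22. ]
[586, 391, 15, 13, 150] [592.8 396.7] [ 357.3 -682.2   22. ]
stem top/foot pred [[319.4, 334.2], [319.4, 271.9], [319.4, 262.1], [319.4, 251.2]]
```

View pics/w4.png

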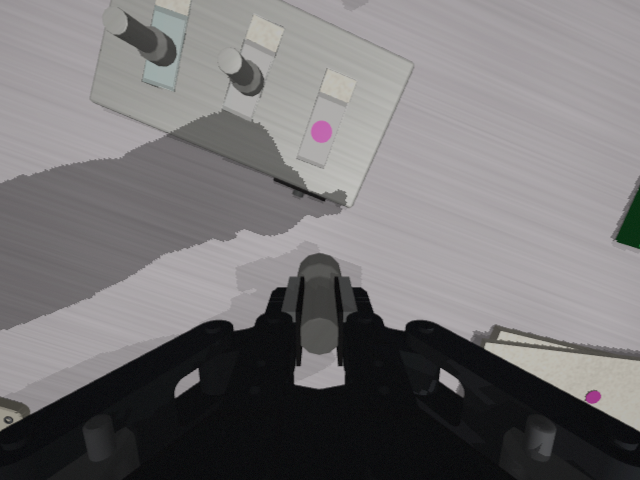

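The wrist view shows the bare slide's spot at (321,131), which maps to (507.7,−321.3) and matches the other estimates. The weight hangs straight in the pads. Now I'll move over the spot.

```bash
python3 -m handwheel '0.02 0.0005 0.01 0 0 0;0.02 0.0005 0.02 0 0 0;0.02 0.0005 0.02 0 0 0;0.0214 0.0005 0.02 0 0 0;0 0 0.02 0 0 0;0 0 0.01 0 0 0;0 0 0 0 0 0;0 0 0 0 0 0;0 0 0 0 0 0'
python3 - <<'E'
from h import *
import cv2
p=np.load("bin.npy");a=p[3];X=np.column_stack([[np.cos(a),np.sin(a),0],[np.sin(a),-np.cos(a),0],[0,0,-1]])
go([508.5,-321.5,60],X)
o=[]
for n,b in(("scene",(110,200)),("side",(340,170))):
    i=viewer.read_camera(n);o.append(cv2.resize(i[b[1]:b[1]+120,b[0]:b[0]+100],None,fx=4,fy=4,interpolation=cv2.INTER_CUBIC))
    c=viewer.get_calibration(n);s=readout.get_state()["tcp_pos"];print(n,((proj(c,s-[0,0,32])-b)*4).round(0),((proj(c,[508,-321.6,22])-b)*4).round())
cv2.imwrite("pics/d1.png",np.hstack(o))
E
```

```text
t: 8.63
tcp_pos: [509.2, -322.4, 73.9]
tcp_rot: [0.001, 0.984, 0.176, 0.001]
force: [0.6, -0.1, -1.2]
width: 0.159
gripper_force: 58.8
shift [-0.0004 -0.0011  0.0139] turn [ 0.02 -0.01 -0.01] t 8.6333 F [ 0.6 -0.1 -1.2]
scene [200. 268.] [213. 284.]
side [285. 186.] [284. 214.]
```

View pics/d1.png

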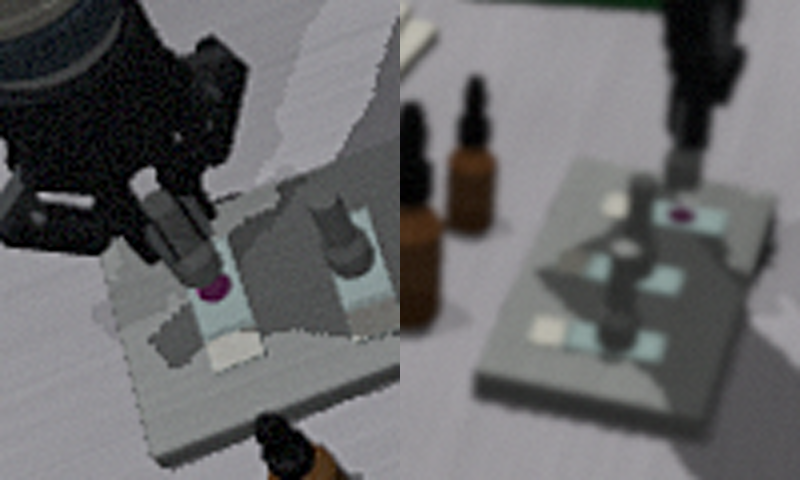

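The foot hovers just above the spot in both views (spot at about (214,288) in the left crop and (683,215) in the right). Offsets are around 1 mm. I'll lower slowly while watching force.

```bash
python3 -m handwheel '-0.0004 -0.0011 0.004 0 0 0;0 0 0.004 0 0 0;0 0 0.004 0 0 0;0 0 0 0 0 0;0 0 0 0 0 0;0 0 0 0 0 0;0 0 0 0 0 0'
python3 -m handwheel '0 0 0.001 0 0 0;0 0 0 0 0 0;0 0 0.001 0 0 0;0 0 0 0 0 0;0 0 0.001 0 0 0;0 0 0 0 0 0;0 0 0 0 0 0'
```

```text
t: 9.32
tcp_pos: [508.3, -321.2, 60.3]
tcp_rot: [0.0, 0.984, 0.177, 0.0]
force: [0.4, -0.5, -1.5]
width: 0.158
gripper_force: 58.8
t: 9.9
tcp_pos: [508.2, -321.1, 57.2]
tcp_rot: [-0.0, 0.984, 0.176, -0.0]
force: [0.0, 0.1, -1.1]
width: 0.157
gripper_force: 58.8
```

```bash
for k in 1 ; do python3 -m handwheel '0 0 0.001 0 0 0;0 0 0 0 0 0;0 0 0 0 0 0;0 0 0 0 0 0'; done
python3 -m handwheel '0 0 0.001 0 0 0;0 0 0 0 0 0;0 0 0 0 0 0;0 0 0 0 0 0'
```

```text
t: 10.23
tcp_pos: [508.2, -321.2, 56.2]
tcp_rot: [-0.0, 0.984, 0.176, 0.0]
force: [-0.3, 0.1, -1.5]
width: 0.154
gripper_force: 58.8
t: 10.57
tcp_pos: [508.2, -321.1, 55.2]
tcp_rot: [-0.0, 0.984, 0.177, -0.0]
force: [0.1, -0.1, -1.3]
width: 0.158
gripper_force: 58.8
```

```bash
python3 -m handwheel '0 0 0.0005 0 0 0;0 0 0 0 0 0;0 0 0 0 0 0;0 0 0 0 0 0'
python3 -m handwheel '0 0 0.0005 0 0 0;0 0 0 0 0 0;0 0 0 0 0 0;0 0 0 0 0 0'
```

```text
t: 10.9
tcp_pos: [508.2, -321.1, 54.7]
tcp_rot: [-0.0, 0.984, 0.177, -0.0]
force: [-0.1, 0.8, -2.1]
width: 0.159
gripper_force: 58.8
t: 11.23
tcp_pos: [508.2, -321.2, 54.2]
tcp_rot: [-0.0, 0.984, 0.176, 0.0]
force: [-0.3, -0.2, -1.0]
width: 0.16
gripper_force: 58.8
```

```bash
python3 -m handwheel '0 0 0.0005 0 0 0;0 0 0 0 0 0;0 0 0 0 0 0;0 0 0 0 0 0'
python3 -m handwheel '0 0 0.0005 0 0 0;0 0 0 0 0 0;0 0 0 0 0 0;0 0 0 0 0 0'
```

```text
t: 11.57
tcp_pos: [508.2, -321.1, 53.7]
tcp_rot: [-0.0, 0.984, 0.177, -0.0]
force: [0.2, 0.6, -1.9]
width: 0.158
gripper_force: 58.8
t: 11.9
tcp_pos: [508.2, -321.1, 53.2]
tcp_rot: [-0.0, 0.984, 0.177, -0.0]
force: [-0.3, -0.3, -1.6]
width: 0.162
gripper_force: 58.8
```

```bash
python3 -m handwheel '0 0 0.0005 0 0 0;0 0 0 0 0 0;0 0 0 0 0 0;0 0 0 0 0 0'
python3 -m handwheel '0 0 0.0005 0 0 0;0 0 0 0 0 0;0 0 0 0 0 0;0 0 0 0 0 0'
```

```text
t: 12.23
tcp_pos: [508.2, -321.1, 52.7]
tcp_rot: [0.0, 0.984, 0.177, -0.0]
force: [-0.1, -1.0, -2.4]
width: 0.163
gripper_force: 58.8
t: 12.57
tcp_pos: [508.2, -321.1, 52.2]
tcp_rot: [-0.0, 0.984, 0.177, -0.0]
force: [0.3, -0.4, -1.5]
width: 0.167
gripper_force: 58.8
```

```bash
python3 -m handwheel '0 0 0.0005 0 0 0;0 0 0 0 0 0;0 0 0 0 0 0;0 0 0 0 0 0'
python3 -m handwheel '0 0 0.0005 0 0 0;0 0 0 0 0 0;0 0 0 0 0 0;0 0 0 0 0 0'
```

```text
t: 12.9
tcp_pos: [508.2, -321.1, 51.7]
tcp_rot: [-0.0, 0.984, 0.177, 0.0]
force: [-0.4, 0.0, -1.3]
width: 0.161
gripper_force: 58.8
t: 13.23
tcp_pos: [508.2, -321.2, 51.3]
tcp_rot: [0.0, 0.984, 0.177, 0.0]
force: [0.9, 0.0, 0.2]
width: 0.157
gripper_force: 59.0
```

```bash
python3 -m handwheel '0 0 0.0003 0 0 0;0 0 0 0 0 0;0 0 0 0 0 0;0 0 0 0 0 0'
```

```text
t: 13.57
tcp_pos: [508.3, -321.2, 51.3]
tcp_rot: [0.0, 0.984, 0.177, 0.0]
force: [0.8, 1.2, 6.4]
width: 0.158
gripper_force: 59.4
```

Contact is felt at a gentle 6 N. I'll back off slightly, release, and look before retreating.

```bash
python3 -m handwheel '0 0 -0.0003 0 0 0;0 0 0 0 0 0;0 0 0 0 0 0'
python3 -m handwheel '0 0 0 0 0 0;0 0 0 0 0 0;0 0 0 0 0 0;0 0 0 0 0 0;0 0 0 0 0 0;0 0 0 0 0 0' 0.04
python3 -m handwheel '0 0 -0.005 0 0 0;0 0 -0.01 0 0 0;0 0 -0.015 0 0 0;0 0 -0.02 0 0 0;0 0 -0.02 0 0 0;0 0 -0.02 0 0 0;0 0 -0.02 0 0 0;-0.02 0 -0.02 0 0 0;-0.02 0 0 0 0 0;-0.02 0 0 0 0 0'
python3 -m handwheel '-0.02 0 0 0 0 0;-0.02 0 0 0 0 0;0 0 0 0 0 0;0 0 0 0 0 0'
python3 - <<'E'
from h import *
import cv2
o=[]
for n,b in(("scene",(110,200)),("side",(340,170))):
    i=viewer.read_camera(n);o.append(cv2.resize(i[b[1]:b[1]+120,b[0]:b[0]+100],None,fx=4,fy=4,interpolation=cv2.INTER_CUBIC))
    c=viewer.get_calibration(n);print(n,[((proj(c,[508,-321.6,z])-b)*4).round(0).tolist() for z in(22,40,86)])
cv2.imwrite("pics/d2.png",np.hstack(o))
E
```

```text
t: 13.82
tcp_pos: [508.3, -321.2, 51.3]
tcp_rot: [0.0, 0.984, 0.177, 0.0]
force: [0.3, 1.3, 3.8]
width: 0.159
gripper_force: 59.4
t: 14.32
tcp_pos: [508.1, -321.1, 51.1]
tcp_rot: [-0.0, 0.984, 0.177, -0.0]
force: [-0.2, 0.1, 0.7]
width: 0.467
gripper_force: 0.0
t: 15.15
tcp_pos: [451.9, -342.4, 183.6]
tcp_rot: [0.001, 0.984, 0.177, 0.001]
force: [0.0, 0.4, -0.1]
width: 0.466
gripper_force: 0.0
t: 15.48
tcp_pos: [414.0, -356.3, 182.4]
tcp_rot: [0.001, 0.984, 0.176, 0.0]
force: [0.8, 0.4, 0.7]
width: 0.472
gripper_force: 0.0
scene [[213.0, 284.0], [202.0, 267.0], [172.0, 221.0]]
side [[284.0, 214.0], [287.0, 190.0], [294.0, 125.0]]
```

View pics/d2.png

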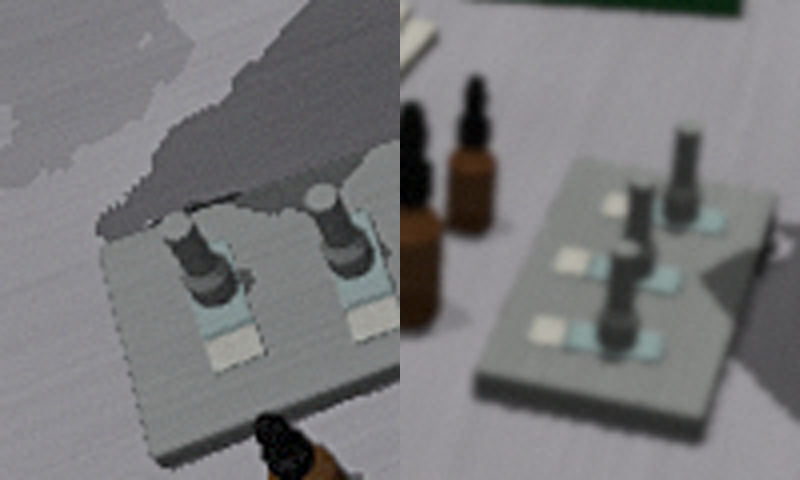

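The weight stands upright on the bare slide, with the foot around crop (212,278) left and (683,207) right. To verify centring, I'll put the wrist camera directly above it.

```bash
python3 -m handwheel '0.02 0 0 0 0 0;0.018 0 0 0 0 0;0 0 0 0 0 0;0 0 0 0 0 0;0 0 0 0 0 0'
python3 - <<'E'
from h import *
import cv2
c=viewer.get_calibration("wrist");i=viewer.read_camera("wrist")
q=proj(c,[508,-321.6,40.]);x0,y0=(q-[75,60]).astype(int);y0=max(y0,0);k=5
o=cv2.resize(i[y0:y0+115,x0:x0+150],None,fx=k,fy=k,interpolation=cv2.INTER_CUBIC)
def circ(z,r,col):
    t=np.linspace(0,6.283,73);P=np.column_stack([508+r*np.cos(t),-321.6+r*np.sin(t),0*t+z])
    cv2.polylines(o,[((proj(c,P)-[x0,y0]+.5)*k).astype(np.int32)],True,col,1)
circ(40,12,(0,255,255));circ(86,8,(0,255,0));circ(22,9,(255,0,255))
cv2.imwrite("pics/w5.png",o);cv2.imwrite("pics/w5raw.png",i);print(x0,y0,q,-c["R"].T@c["t"])
E
```

```text
t: 16.0
tcp_pos: [450.3, -342.3, 181.1]
tcp_rot: [-0.0, 0.984, 0.177, -0.0]
force: [0.5, 0.1, 0.4]
width: 0.465
gripper_force: 0.0
245 95 [320.2255884  155.05832408] [ 512.59544219 -319.0088225   323.72032729]
```

View pics/w5.png

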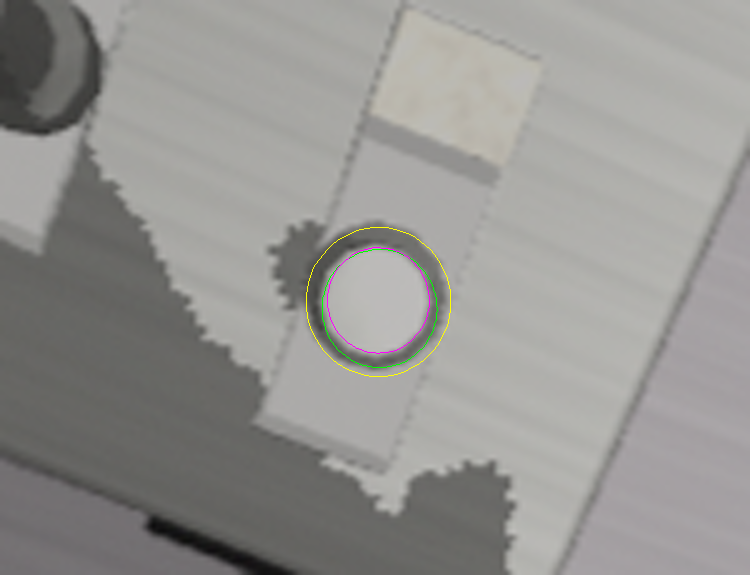

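The top view shows the foot centred at about (377,301). The slide edges are symmetric about it, and the spot (measured at (378,300)) lies within about 1 mm of it.

```bash
python3 -c "from cell import bot; print(bot.job_done())"
```

```text
the job is handed in; nothing more can be done
None
```

The weight stands upright on the bare slide, its foot within about 1 mm of the tissue spot's centre after a gentle set-down (about 6 N), and the job was handed in at about 16 s.

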